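Snap the bearing cover into the bench drive

TASK

Take the seating tool out of its holder and, with the tool's flat nose, press the bearing cover of the small bench drive squarely and gently down into the middle of its bore until it clicks home, and keep it held down on its stop with at least 10 N for half a second so that it beds in level. Then stand the tool back in its holder, fully in, and let go. Press on the drive with the tool only, never with more than 25 N, and leave the things around alone.

Things in the scene. Friction and masses are not known exactly. Their poses are not given: they have to be found in the camera images.
- drive: Small bench drive, fixed to the worktop: square aluminium block 84 x 84 mm, top face 45 mm above the worktop, on a 96 x 96 x 8 mm grey foot; four screw heads (3 mm high) near the corners of the top, a short round motor stub on its +x side. Origin: centre of the underside, z up. In the middle of its top is the bore with the bearing cover. Over 25 N from the tool on drive or cover does damage.
- bore (a point): Centre of the bore (42 mm across, 22 mm deep) at the height of the drive's top face, 45 mm above the worktop. The cover in it is a round steel disc 39 mm across, 5 mm thick, concentric with the bore, a little cocked; its top is at first anywhere from 5 mm below to 9 mm above the top face (the bearing behind sits at a different depth in every unit; not measured).
- cover_press (a joint): How far the cover has gone down, m: 0 as started, 0.007 home. About 12 N starts it moving; the snap spring then resists less and less, and after about 5 mm it clicks: the spring draws it the last 2 mm by itself onto a hard stop, where it stays. From then on the tool feels nothing until it meets it on the stop; there the force rises fast. Noise of the reading about 2 mm.
- cover_rock_x (a joint): Tilt of the cover about the drive's x axis, in rad; 0 is level. It stays where it is left and is levelled by a flat square push of the tool (a couple of newtons).
- cover_rock_y (a joint): Tilt of the cover about the drive's y axis, in rad; 0 is level. Behaves as cover_rock_x.
- holder: Grey square block, 64 x 64 mm and 40 mm high, on a 72 x 72 x 5 mm rubber foot, fixed to the worktop, with a round upright hole 34 mm across and 38 mm deep in the middle of its top. Origin at the centre of the underside, z up.
- holder_mouth (a point): Centre of the holder's hole at the height of its top face, 40 mm above the worktop.
- seat_tool: Seating tool, about 0.2 kg, upright in the holder. From below: flat-ended round steel nose 30 mm across, 35 mm long; collar 44 mm across (35 to 41 mm up), which rests on the holder's top when stowed; square black grip 26 x 26 mm (41 to 101 mm up); small button (to 105 mm). Origin: centre of the nose's end face, z towards the grip, x and y square to the flats. Stowed, it is 5 mm above the worktop.
- dust_cap: Bystander: round black cap, 38 mm across, 13 mm high. Origin at the centre of its underside.
- oil_bottle: Bystander: small bottle with black cap, 34 mm across, 60 mm high. Origin at the centre of its underside.
- tape_roll: Bystander: roll of labelling tape lying flat, 60 mm across, 19 mm high. Origin at the centre of its underside.
- petri_0: Bystander: closed petri dish, 60 mm across, 15 mm high. Origin at the centre of its underside.
Things that resemble listed ones, but are neither listed nor needed, are in the scene too. Leave any blue or red look-alike of the holder alone.

How it is judged:
By the outcome, as a careful person would: the job done as asked, in the order asked, and still so for the second after the job is handed in, with the robot touching nothing.
It also fails if it takes over 54 s, if anything falls off the work surface, if the arm or the gripper's body presses on something with over 40 N, if the wrist force passes 120 N, or if a joint passes its speed limit or range.

ROBOT

A 6-joint arm with a two-finger parallel gripper is mounted at the origin on a cart in front of the work surface, level with it; the furniture and walls round the work are solid. World frame = base frame: x ahead of the robot, y to its left, z up, the work surface at z = 0. Lengths are in mm, angles in rad, forces in N, time in s.
With the tool pointing down it reaches from about 350 to 975 mm from the base axis. Payload 4.9 kg.
Tool frame: the origin (TCP) lies midway between the tips of the shut fingers; the grasp point (between the pads) lies 19 mm behind it (robot.pinch_z is the z of the grasp point in the tool frame, in mm); z points along the fingers, y is the line along which they close (so a half turn about z gives the same grasp; the last joint's range is limited). The gripper opens to 85 mm and grips with 20 to 120 N. Pads are 22 mm wide; open, the fingers measure 114 mm over their backs; the gripper's body (76 mm by 85 mm) begins 54 mm behind the grasp point. The pads swing forward as they close: fully open they stand 13 mm farther back than shut.
Start: joints at [-1.325, 0.053, 1.613, -0, 1.476, -0.119], TCP at [222.97, -583.854, 195.504] pointing down, gripper open.
Joint ranges: [-3.01, 3.01], [-1.01, 2.22], [0.06, 2.58], [-1.02, 4.17], [0.09, 2.62], [-3.14, 3.14]. Speed limits (rad/s): [2.57, 2.57, 3.14, 3.14, 3.14, 3.14].

INTERFACE

Orientations are given as a rotation vector (axis times angle).
In Python, from plant import robot gives the robot as it stands.
- The arm moves only by the tool apply_moves, never from a script. Its argument "targets" is a list that holds one entry, the list of rows, each a list of 5 numbers: the closure, from -1 (fully open) to 1 (shut), then the shift along the tool's x, y, z in m, then the turn about the tool's z in rad. In form: [[[jaw, dx, dy, dz, twist], ...]]. A call has 1 to 20 rows; each row shifts and turns the commanded pose from where the row before left it, along the tool's axes as they then stand; what a row does not reach is not made up. A row lasts 1/12 s, in which the tool goes at most 41.7 mm and 7.16 degrees, less where a joint would pass 70% of its speed; a pose out of reach is approached as far as the arm can. A call with a gripper value outside its range is refused whole. The fingers move at their own pace and stop on an object; "newtons" is the grip in N (left out, the last holds). Time passes only in rows, so rows that do not move let the fingers close. It gives the time, the measured TCP pose, the force, the opening and the grip force at its end, in the units of the state.
- robot.sense(): the state, without advancing time (a new reading comes with each control period).
- robot.snapshot(name): name is "scene" or "top" or "wrist"; returns a dict with "img" (384x512x3 uint8, red, green, blue), "vertical_fov" (degrees; the focal length in pixels is half the picture's height over the tangent of half this angle, whatever the lens; pixels are square), "cx", "cy" (the principal point, pixels), "xyz" and "rotation" of the camera in the world; the wrist camera has in their place "mount" (4x4, takes a point from camera to tool coordinates, whose origin is the TCP and whose axes are the flange's). Camera axes: x right, y up, looking along -z (the intrinsics and any distortion apply to the point x, -y, -z); pixel columns grow to the right and rows downward; lengths in mm; the calibration is good to about 2 mm. The wrist camera is an equidistant fisheye: a pixel r from the principal point sees the ray r / f radians off the axis. A picture is of the moment at which its call begins: read the wrist's pose just before it. There is no depth.
- robot.close_job(): hands the job in; it is judged then, once.
Trained networks look in a picture, given as the dict that the camera call returned (one of the last four; its "shot" number tells which), for a name from the list of things; names that differ only in an ending like _2 or _b are one class to them, and where a whole thing is asked for, a point or a joint stands for the part that bears it (a point fixed in the world has none). Each returns a list of dicts, best first, with "score" (0 to 1); they miss things now and then, are a little off and sometimes report something else, mostly with a low value. They report only what shows in the picture. A call takes as long as a camera call. They do not tell look-alikes from the thing itself.
- robot.recognise(label, picture): "box" ([left, top, right, bottom] in pixels, round what is visible of it).
The state is a dict: "time": time; "joints": joint angles; "qvel": joint speeds; "effort": joint torques, N m; "tool_pos": TCP position; "tool_rot": TCP orientation; "force": force on the tool from outside, world axes, zero at the start; "ft_torque": the same for the moment, N m; "grip_width": finger opening in mm; "finger_force": force on a finger pad.
Only numpy, scipy, OpenCV 4.12 (cv2) and the standard library are available. Lean on these libraries where they do the work, as an engineer would, in place of code of your own. Each camera call takes 0.05 s, during which the arm holds its last target. There are 200 camera calls.

## Working session

There is one attempt and no reset: what is moved stays moved. The work goes in short steps, Python scripts to look and compute and a tool call to move; the robot and the scene stay as the last step left them, time stands still between calls to the robot, and variables do not carry over. Pictures are saved under pics/ and viewed, at most 10 in all, crops included, and the job is handed in when it is done.

Besides the shell and the picture viewer there is one more tool, called after "Call:" in YAML: its name, and indented under it one key for each argument. apply_moves: Moves the arm, as the interface text tells. Its arguments: {"type":"object","properties":{"targets":{"type":"array","items":{"type":"array","items":{"type":"array","items":{"type":"number"}}}},"newtons":{"type":"number"}},"required":["targets"]}

```bash
mkdir -p pics; ls; cat > h.py <<'E'
import numpy as np, cv2
from scipy.spatial.transform import Rotation as R
from plant import robot
def rot(x):
    x=np.array(x,float); return x if x.shape==(3,3) else R.from_rotvec(x).as_matrix()
def ray(p,uv,st=None):
    f=p["img"].shape[0]/2/np.tan(np.radians(p["vertical_fov"])/2)
    d=np.array([(uv[0]-p["cx"])/f,(uv[1]-p["cy"])/f])
    if "mount" in p:
        M=np.array(p["mount"]); r=np.hypot(*d); s=np.sin(r)/r if r>1e-9 else 1
        c=np.array([d[0]*s,-d[1]*s,-np.cos(r)])
        T=rot(st["tool_rot"]); return T@M[:3,3]+np.array(st["tool_pos"]), T@M[:3,:3]@c
    return np.array(p["xyz"],float), rot(p["rotation"])@np.array([d[0],-d[1],-1])
def at(p,uv,z,st=None):
    o,d=ray(p,uv,st); return (o+d*(z-o[2])/d[2]).round(1)
def proj(p,X,st=None):
    f=p["img"].shape[0]/2/np.tan(np.radians(p["vertical_fov"])/2)
    if "mount" in p:
        T=rot(st["tool_rot"]); M=np.array(p["mount"]); c=M[:3,:3].T@(T.T@(np.array(X)-st["tool_pos"])-M[:3,3])
        r=np.hypot(c[0],c[1]); th=np.arctan2(r,-c[2]); k=f*th/max(r,1e-9); return np.array([p["cx"]+k*c[0],p["cy"]-k*c[1]])
    c=rot(p["rotation"]).T@(np.array(X)-p["xyz"]); return np.array([p["cx"]-f*c[0]/c[2],p["cy"]+f*c[1]/c[2]])
E
python3 - <<'E'
from h import *
st=robot.sense(); print({k:np.round(v,3).tolist() for k,v in st.items()}, robot.pinch_z)
ims=[]
for n in ("top","scene","wrist"):
    p=robot.snapshot(n); ims.append(p["img"]); print(n,{k:v for k,v in p.items() if k not in("img",)})
    for l in ("drive","bore","holder","seat_tool","dust_cap","oil_bottle","tape_roll","petri_0"):
        print(l,[(round(b["score"],2),np.round(b["box"]).tolist()) for b in robot.recognise(l,p)][:3])
    cv2.imwrite(f"pics/{n}0.png",cv2.resize(p["img"][:,:,::-1],(800,600)))
E
```

```text
pics
{'time': 0.0, 'joints': [-1.325, 0.053, 1.614, -0.0, 1.476, -0.119], 'qvel': [0.0, 0.002, 0.002, 0.001, -0.001, -0.0], 'effort': [-0.0, -39.369, -37.017, -0.0, 0.007, 0.0], 'tool_pos': [222.797, -583.192, 194.228], 'tool_rot': [-3.087, -0.569, 0.0], 'force': [0.161, -0.485, -0.349], 'ft_torque': [0.044, 0.0, 0.013], 'finger_force': 0.0, 'grip_width': 85.214} -18.700000000000003
top {'vertical_fov': 56.90717196242332, 'cx': 260.0913324933854, 'cy': 192.8875690512747, 'xyz': array([ 349.67986232, -246.29896011, 1062.5195691 ]), 'rotation': array([ 0.15735612, -0.16620011, -1.60306646]), 'shot': 1}
drive [(0.9, [303.0, 187.0, 338.0, 228.0])]
bore [(0.72, [326.0, 268.0, 350.0, 294.0]), (0.61, [305.0, 190.0, 341.0, 229.0])]
holder [(0.95, [236.0, 214.0, 266.0, 240.0]), (0.93, [236.0, 268.0, 271.0, 299.0]), (0.75, [130.0, 103.0, 160.0, 133.0])]
seat_tool [(0.44, [247.0, 217.0, 260.0, 235.0]), (0.22, [221.0, 156.0, 234.0, 170.0])]
dust_cap [(0.67, [252.0, 167.0, 263.0, 176.0])]
oil_bottle [(0.7, [222.0, 157.0, 233.0, 168.0])]
tape_roll [(0.78, [281.0, 274.0, 301.0, 294.0])]
petri_0 [(0
[... 734 characters left out ...]
22.0, 165.0, 242.0])]
wrist {'vertical_fov': 65.70646984690485, 'cx': 255.67672432454432, 'cy': 194.5513502346737, 'mount': array([[-1.56398468e-04,  9.49628467e-01,  3.13377968e-01,
         8.08302495e+01],
       [ 9.99999984e-01,  1.19719718e-04,  1.36286586e-04,
        -1.67069742e+00],
       [ 9.19041003e-05,  3.13377984e-01, -9.49628470e-01,
        -1.78349140e+02],
       [ 0.00000000e+00,  0.00000000e+00,  0.00000000e+00,
         1.00000000e+00]]), 'shot': 3}
drive []
bore []
holder [(0.89, [298.0, 0.0, 364.0, 33.0]), (0.6, [13.0, 11.0, 67.0, 71.0])]
seat_tool []
dust_cap []
oil_bottle []
tape_roll [(0.75, [80.0, 28.0, 124.0, 71.0])]
petri_0 [(0.59, [168.0, 48.0, 214.0, 100.0])]
```

View pics/top0.png

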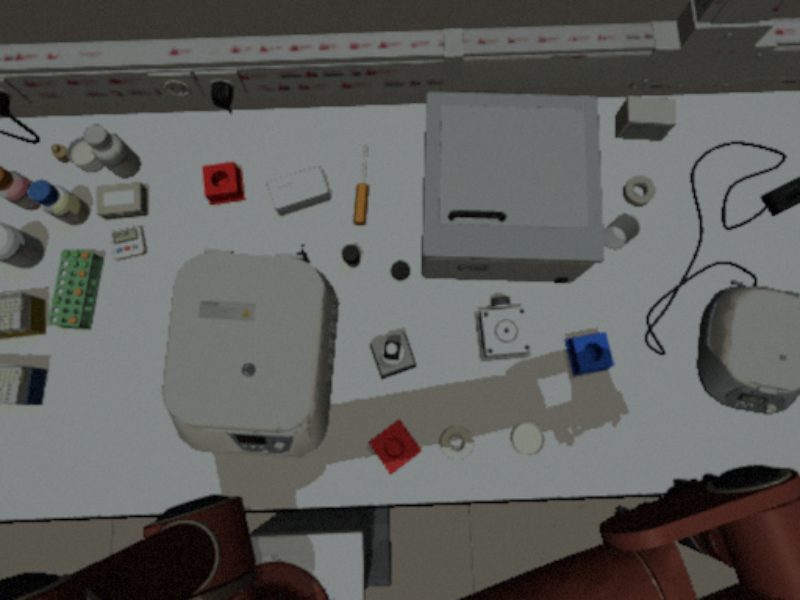

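View pics/scene0.png

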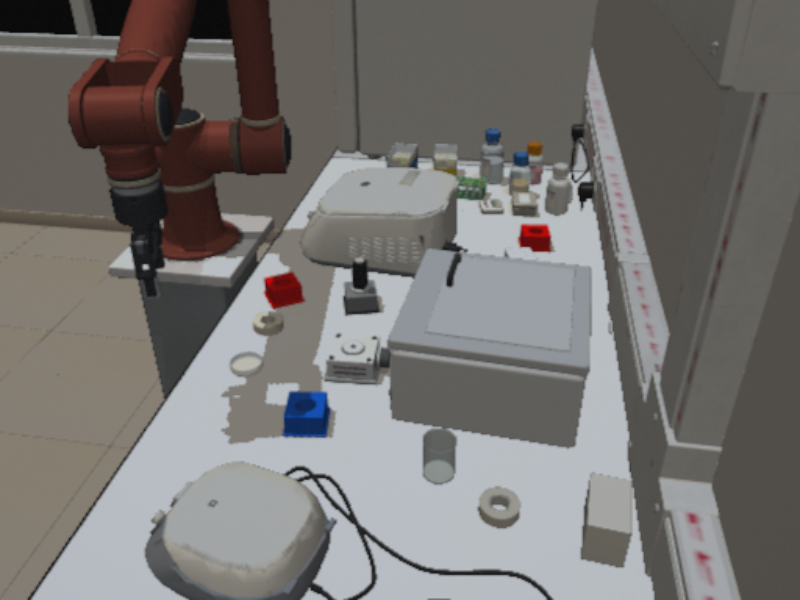

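```bash
python3 - <<'E'
from h import *
p=robot.snapshot("top");q=robot.snapshot("scene")
for n,uv,z in [("drive",(321,207.5),45),("holderA",(251,227),40),("toolA top",(253.5,226),110),("B",(253.5,283.5),40),("C",(145,118),40),("tape",(291,284),19),("petri",(339,279.5),15),("bottle",(227.5,162.5),60),("cap",(257.5,171.5),13)]:
    X=at(p,uv,z); print(n,X,proj(q,X).round())
print("tool from scene", at(q,(231,168),110))
E
```

```text
drive [ 510.9 -431.5   45. ] [231. 221.]
holderA [ 462.5 -226.1   40. ] [230. 184.]
toolA top [ 457.2 -234.3  110. ] [227. 166.]
B [ 304.  -227.8   40. ] [183. 180.]
C [811.2  89.1  40. ] [339. 148.]
tape [ 297.5 -334.3   19. ] [171. 203.]
petri [ 304.5 -473.3   15. ] [158. 231.]
bottle [ 652.9 -163.7   60. ] [290. 174.]
cap [ 634.9 -251.1   13. ] [281. 200.]
tool from scene [ 472.8 -243.1  110. ]
```

```bash
python3 - <<'E'
from h import *
p=robot.snapshot("top");q=robot.snapshot("scene")
s=.64
def tri(a,b):
    o,d=ray(p,np.array(a)*s); o2,e=ray(q,np.array(b)*s)
    A=np.c_[d,-e]; t=np.linalg.lstsq(A,o2-o,rcond=None)[0]; return ((o+d*t[0]+o2+e*t[1])/2).round(), np.linalg.norm(o+d*t[0]-o2-e*t[1]).round()
for n,a,b in [("centr dot",(248,369),(365,184)),("inc cornerL",(425,253),(422,257)),("inc cornerR",(603,261),(399,347)),("button",(391,348),(360,262)),("centr red. right front",(320,440),(306,250))]:
    print(n,*tri(a,b))
for n,uv in [("centr right edge@180",(335,340)),("cent front",(250,455))]: print(n,at(p,np.array(uv)*s,180), at(p,np.array(uv)*s,100))
im=p["img"][140:300,200:380,::-1]; cv2.imwrite("pics/c1.png",cv2.resize(im,(675,600),interpolation=cv2.INTER_CUBIC))
E
```

```text
centr dot [433.   2. 174.] 2.0
inc cornerL [ 611. -292.  164.] 16.0
inc cornerR [ 601. -588.  162.] 15.0
button [ 467. -226.  101.] 1.0
centr red. right front [313. -93.  45.] 3.0
centr right edge@180 [ 474.2 -137.9  180. ] [ 485.4 -128.1  100. ]
cent front [301.  -5. 180.] [296.6  16.8 100. ]
```

View pics/c1.png

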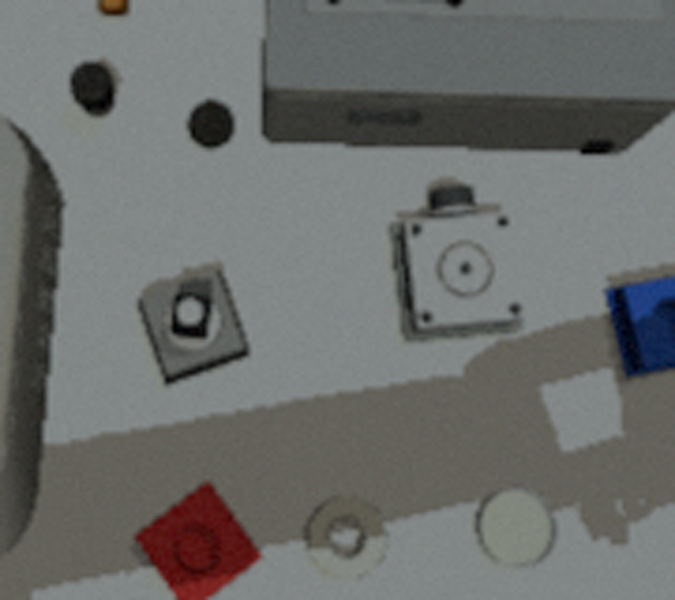

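The grey holder with the black-gripped tool is at crop (190,318), px ≈(251,225), and I choose it. The look-alikes are red at crop (197,547), red at top-picture (222,183) and blue at crop (655,325). The bottle at crop (95,85) and the cap at crop (210,123) are round. The drive's bore is at crop (466,268). The incubator (≈163 mm high) and the centrifuge (≈174 mm) have adequate clearance.

Call:
apply_moves:
  targets:
    - [[-1,0.025,-0.0175,0,0],[-1,0.025,-0.0175,0,0],[-1,0.025,-0.0175,0,0],[-1,0.025,-0.0175,0,0],[-1,0.025,-0.0175,0,0],[-1,0.025,-0.0175,0,0],[-1,0.025,-0.0175,0,0],[-1,0.025,-0.0175,0,0],[-1,0.025,-0.0175,0,0],[-1,0.025,-0.0175,0,0],[-1,0.025,-0.0175,0,0],[-1,0.025,-0.0175,0,0],[-1,0.025,-0.0175,0,0],[-1,0.025,-0.0175,0,0],[-1,0,0,0,0],[-1,0,0,0,0]]
  newtons: 60

```text
time: 2.88
tool_pos: [463.1, -229.1, 195.6]
tool_rot: [3.088, 0.574, -0.0]
force: [0.7, -1.2, -0.1]
grip_width: 85.8
finger_force: 0.0
```

```bash
python3 - <<'E'
from h import *
st=robot.sense(); p=robot.snapshot("wrist"); print({k:np.round(v,3).tolist() for k,v in st.items()})
for l in ("holder","seat_tool"):
    print(l,[(round(b["score"],2),np.round(b["box"]).tolist()) for b in robot.recognise(l,p)][:3])
np.save("w1.npy",p["img"]); 
im=cv2.resize(p["img"][:,:,::-1],(768,576)); cv2.imwrite("pics/w1.png",im)
E
```

```text
{'time': 2.883, 'joints': [-0.603, -0.21, 1.861, -0.0, 1.491, 0.6], 'qvel': [-0.04, 0.001, 0.001, -0.011, -0.002, -0.004], 'effort': [1.176, -28.067, -37.194, 0.115, 0.008, 0.047], 'tool_pos': [463.074, -229.066, 195.596], 'tool_rot': [3.088, 0.574, -0.0], 'force': [0.704, -1.225, -0.057], 'ft_torque': [-0.013, 0.014, -0.029], 'finger_force': 0.0, 'grip_width': 85.776}
holder [(0.91, [180.0, 242.0, 242.0, 303.0]), (0.78, [222.0, 128.0, 283.0, 194.0]), (0.61, [432.0, 225.0, 484.0, 276.0])]
seat_tool [(0.86, [235.0, 150.0, 272.0, 199.0])]
```

View pics/w1.png

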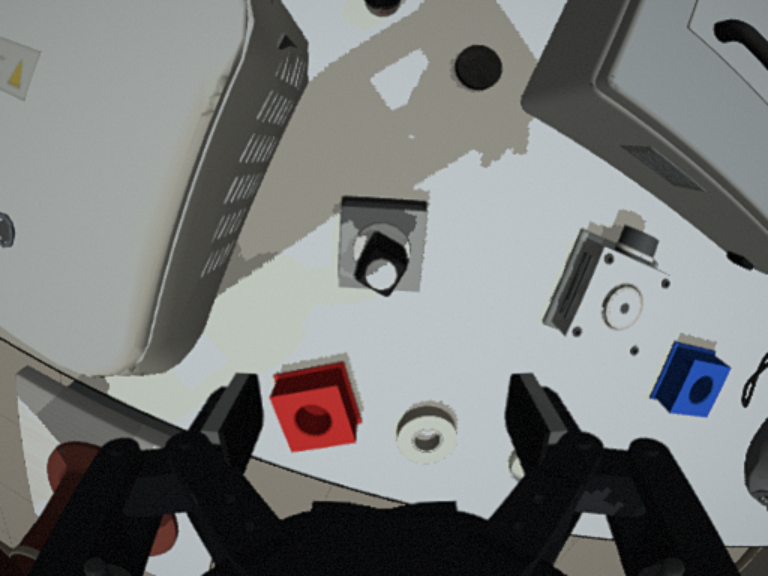

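The wrist view shows the grey holder with the tool at (382,262), its button at (381,275), and the bore at (624,307). The grip is turned relative to the gripper, so I zoom in for its yaw.

```bash
python3 - <<'E'
from h import *
st=robot.sense(); p=robot.snapshot("wrist")
print("button",at(p,(254,183.3),110,st),"bore45",at(p,(416,204.7),45,st))
im=p["img"][125:205,215:290,::-1]; cv2.imwrite("pics/w2.png",cv2.resize(im,(563,600),interpolation=cv2.INTER_CUBIC))
im=p["img"][145:245,355:455,::-1]
b=cv2.resize(im,(500,500),interpolation=cv2.INTER_CUBIC); cv2.imwrite("pics/w3.png",b)
E
```

```text
button [ 465.3 -226.1  110. ] bore45 [ 497.2 -440.3   45. ]
```

View pics/w2.png

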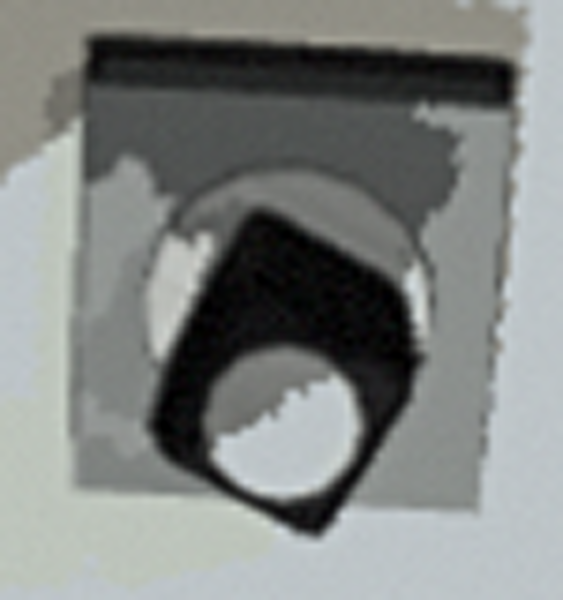

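The grip's top face has corners at crop (155,428), (315,533) and (418,360), with the button at (283,422).

```bash
python3 - <<'E'
from h import *
st=robot.sense(); p=robot.snapshot("wrist"); T=rot(st["tool_rot"])
c=lambda u,v:(215+u/7.5-.4,125+v/7.5-.4)
A,B,C=[at(p,c(*k),106,st) for k in((155,428),(315,533),(418,360))]
print(A,B,C,np.linalg.norm(B-A),np.linalg.norm(C-B),"diag mid",(A+C)/2)
N=at(p,c(283,422),110,st); print("button",N)
for v in (B-A,C-B):
    t=T.T@v; print("angle in tool deg",np.degrees(np.arctan2(t[1],t[0])))
t=T.T@(N-st["tool_pos"]); print("shift",t, T.round(3), st["joints"])
E
```

```text
[ 459.5 -209.7  106. ] [ 453.6 -233.3  106. ] [ 479.3 -237.2  106. ] 24.326323191144212 25.994230129011306 diag mid [ 469.4  -223.45  106.  ]
button [ 466.9 -224.   110. ]
angle in tool deg 124.85378795522928
angle in tool deg 29.446401668128352
shift [ 7.01248187 -4.79341199 85.48551582] [[ 0.935  0.355 -0.   ]
 [ 0.355 -0.935 -0.   ]
 [-0.     0.    -1.   ]] [-6.07529266e-01 -2.10407473e-01  1.86132856e+00 -2.16252885e-04
  1.49069022e+00  5.99949665e-01]
```

View pics/w3.png

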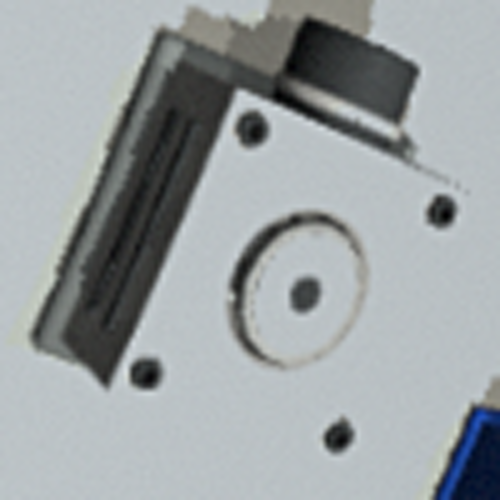

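Call:
apply_moves:
  targets:
    - [[-1,0.0065,-0.0045,0.012,0],[-1,0,0,0.012,0.112],[-1,0,0,0.012,0.112],[-1,0,0,0.012,0.112],[-1,0,0,0.012,0.112],[-1,0,0,0,0.112],[-1,0,0,0,0],[-1,0,0,0,0]]

```text
time: 3.8
tool_pos: [466.7, -223.5, 134.7]
tool_rot: [-3.126, 0.303, 0.001]
force: [0.6, 0.2, 0.7]
grip_width: 85.0
finger_force: 0.0
```

```bash
python3 - <<'E'
from h import *
st=robot.sense(); p=robot.snapshot("wrist"); print(st["tool_pos"],st["tool_rot"],st["joints"])
u,v=proj(p,[466.5,-224.5,108],st); print(u,v)
im=p["img"][int(v)-60:int(v)+60,int(u)-60:int(u)+60,::-1]; print(int(u)-60,int(v)-60); cv2.imwrite("pics/w4.png",cv2.resize(im,(600,600),interpolation=cv2.INTER_CUBIC))
E
```

```text
[ 466.73021402 -223.53984197  134.74997001] [-3.12645889e+00  3.02669275e-01  1.11022161e-03] [-5.90616414e-01 -1.61485034e-01  1.92166108e+00  1.22243965e-04
  1.38228423e+00  1.17317342e+00]
259.23567584234854 210.23289947876395
199 150
```

View pics/w4.png

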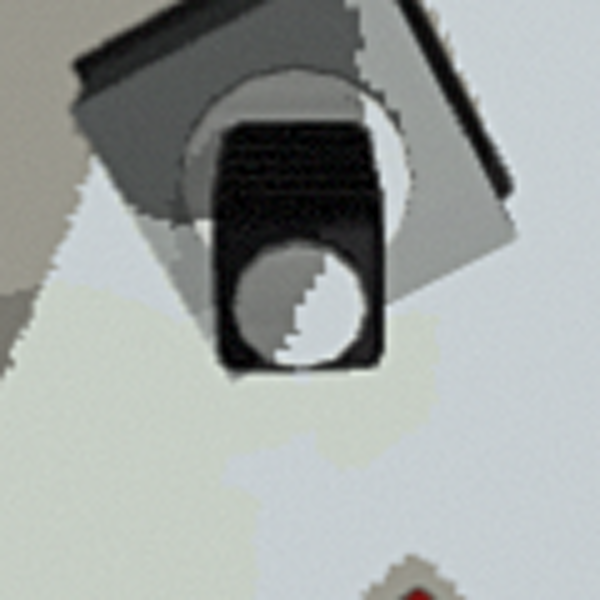

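The button is within 1 px of its predicted place and the flats are square to the fingers. I go down and grip.

Call:
apply_moves:
  targets:
    - [[-1,0,0.0012,0.015,0],[-1,0,0,0.02,0],[-1,0,0,0.02,0],[-1,0,0,0.015,0],[-1,0,0,0.005,0],[-1,0,0,0,0],[0,0,0,0,0],[0.3,0,0,0,0],[1,0,0,0,0],[1,0,0,0,0],[1,0,0,0,0],[1,0,0,0,0],[1,0,0,0,0]]
  newtons: 70

```text
time: 4.93
tool_pos: [467.6, -225.5, 61.8]
tool_rot: [3.125, -0.306, 0.003]
force: [0.7, -1.2, 4.8]
grip_width: 23.6
finger_force: 70.5
```

```bash
python3 - <<'E'
from h import *
st=robot.sense(); print({k:np.round(v,3).tolist() for k,v in st.items()})
p=robot.snapshot("wrist")
b=robot.recognise("seat_tool",p); print(b[:1])
E
```

```text
{'time': 4.933, 'joints': [-0.593, -0.08, 1.977, -0.0, 1.242, 1.173], 'qvel': [-0.003, 0.001, -0.0, 0.0, -0.0, 0.001], 'effort': [0.558, -28.123, -31.284, 0.221, 0.092, 0.001], 'tool_pos': [467.589, -225.513, 61.774], 'tool_rot': [3.125, -0.306, 0.003], 'force': [0.703, -1.24, 4.755], 'ft_torque': [-0.163, 0.004, 0.001], 'finger_force': 70.467, 'grip_width': 23.581}
[{'box': [224.4, 187.6, 288.4, 279.6], 'score': 0.69}]
```

Call:
apply_moves:
  targets:
    - [[1,0,0,-0.005,0],[1,0,0,-0.01,0],[1,0,0,-0.015,0],[1,0,0,-0.02,0],[1,0,0,-0.025,0],[1,0,0,-0.015,0],[1,0,0,0,0]]

```text
time: 5.62
tool_pos: [468.6, -225.8, 154.8]
tool_rot: [3.124, -0.306, 0.009]
force: [-0.4, -0.2, -0.9]
grip_width: 23.3
finger_force: 69.8
```

```bash
python3 - <<'E'
from h import *
st=robot.sense(); print(st["tool_pos"],st["force"],st["grip_width"],st["finger_force"]); p=robot.snapshot("wrist"); t=robot.snapshot("top")
s0=dict(tool_pos=[463.074,-229.066,195.596],tool_rot=[3.088,.574,0])
print("w1 bore",at(p,(414.4,202.6),45,s0),"screws",[at(p,(355+a/5-.4,145+b/5-.4),48,s0) for a,b in((253,128),(441,211),(340,436),(146,373))])
print("top",at(t,(324.1,211.3),45)); T=rot(st["tool_rot"])
print(T.round(3), T.T@(np.array([503,-440,0])-st["tool_pos"]))
E
```

```text
[ 468.60832051 -225.77448293  154.77895987] [-0.44231166 -0.15283706 -0.93073925] 23.25592443908449 69.77302551269531
w1 bore [ 499.7 -435.1   45. ] screws [array([ 532.1, -397.9,   48. ]), array([ 535.7, -464.9,   48. ]), array([ 468.5, -469.6,   48. ]), array([ 464.4, -401.6,   48. ])]
top [ 499.4 -439.7   45. ]
[[ 0.981 -0.194  0.006]
 [-0.194 -0.981 -0.003]
 [ 0.006  0.002 -1.   ]] [ 74.32109807 203.15545627 155.6795464 ]
```

Call:
apply_moves:
  targets:
    - [[1,-0.0005,0.015,0,0],[1,-0.0005,0.03,0,0],[1,-0.0005,0.035,0,0],[1,-0.0005,0.04,0,0],[1,-0.0005,0.035,0,0],[1,-0.0005,0.03,0,0],[1,0,0.015,0,0],[1,0,0,0,0],[1,0,0,0,0]]

```text
time: 6.47
tool_pos: [424.2, -419.5, 148.4]
tool_rot: [-3.123, 0.308, 0.004]
force: [0.1, -0.2, -2.3]
grip_width: 24.0
finger_force: 69.8
```

```bash
python3 - <<'E'
from h import *
st=robot.sense(); print(st["tool_pos"],st["tool_rot"],st["force"],st["grip_width"]); p=robot.snapshot("wrist")
np.savez("b.npz",img=p["img"],pos=st["tool_pos"],rot=st["tool_rot"])
u,v=map(int,proj(p,[500,-436,45],st)); print(u,v)
y0=max(v-75,0); im=p["img"][y0:y0+150,u-75:u+75,::-1]; print(u-75,y0)
cv2.imwrite("pics/b1.png",cv2.resize(im,(600,600),interpolation=cv2.INTER_CUBIC))
E
```

```text
[ 424.22575915 -419.47208168  148.41794646] [-3.12298741  0.30759332  0.00360349] [ 0.10185291 -0.20536167 -2.33980033] 24.021693944885307
259 101
184 26
```

View pics/b1.png

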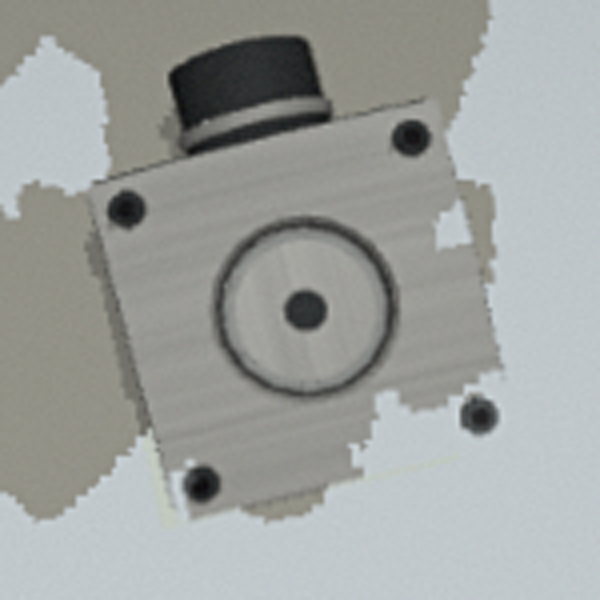

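The bore circle is at crop (305,306), px (260,102), and is concentric with the four screws. The cover is about flush with the top.

```bash
python3 - <<'E'
from h import *
p=robot.snapshot("wrist"); b=np.load("b.npz"); st=dict(tool_pos=b["pos"],tool_rot=b["rot"])
bo=at(p,(260,102.1),45,st); sc=[at(p,(184+a/4-.4,26+c/4-.4),48,st) for a,c in((127,209),(411,137),(479,414),(202,484))]
print("bore",bo,"screws",np.mean(sc,0),np.linalg.norm(sc[0]-sc[1]),np.linalg.norm(sc[1]-sc[2]),"diam",np.linalg.norm(at(p,(184+213/4-.4,102.1),45,st)-at(p,(184+398/4-.4,102.1),45,st)))
s4=dict(tool_pos=[466.73,-223.54,134.75],tool_rot=[-3.12646,.30267,.00111])
B=at(p,(258.4,210.2),110,s4); T4=rot(s4["tool_rot"]); print("button",B,"in tool at grasp",T4.T@(B-[467.6,-225.5,61.8]))
s=robot.sense(); T=rot(s["tool_rot"]); print(T.round(3),s["tool_pos"],"shift",T.T@(bo-s["tool_pos"]))
# button in hand
g=cv2.cvtColor(p["img"],cv2.COLOR_RGB2GRAY); pt=np.array([0,0,-48.]); W=T@pt+s["tool_pos"]; u,v=map(int,proj(p,W,s)); print("exp button px",u,v)
w=g[v-35:v+35,u-35:u+35]; _,m=cv2.threshold(w,0,255,cv2.THRESH_OTSU); n,l,a,c=cv2.connectedComponentsWithStats(m); print([(a[i].tolist(),c[i]+[u-35,v-35]) for i in range(1,n) if a[i][4]>40])
E
```

```text
bore [ 499.7 -436.6   45. ] screws [ 499.    -436.275   48.   ] 67.40163202771875 67.20193449596525 diam 43.204745109767785
button [ 467.4 -224.   110. ] in tool at grasp [ -0.52032061  -1.45525396 -48.19897823]
[[ 0.981 -0.193 -0.001]
 [-0.193 -0.981  0.003]
 [-0.002 -0.002 -1.   ]] [ 424.97099745 -418.63834735  149.18631163] shift [ 76.96179364   3.43085369 104.05260152]
exp button px 258 263
[([0, 0, 10, 11, 92], array([227.04347826, 232.59782609])), ([57, 0, 13, 16, 138], array([286.52898551, 233.15217391])), ([9, 21, 48, 49, 1696], array([256.35023585, 276.74174528]))]
```

```bash
python3 - <<'E'
from h import *
p=robot.snapshot("wrist"); im=p["img"][200:384,160:360,::-1]; cv2.imwrite("pics/h1.png",cv2.resize(im,(650,598),interpolation=cv2.INTER_CUBIC))
E
```

```text
(no output)
```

View pics/h1.png

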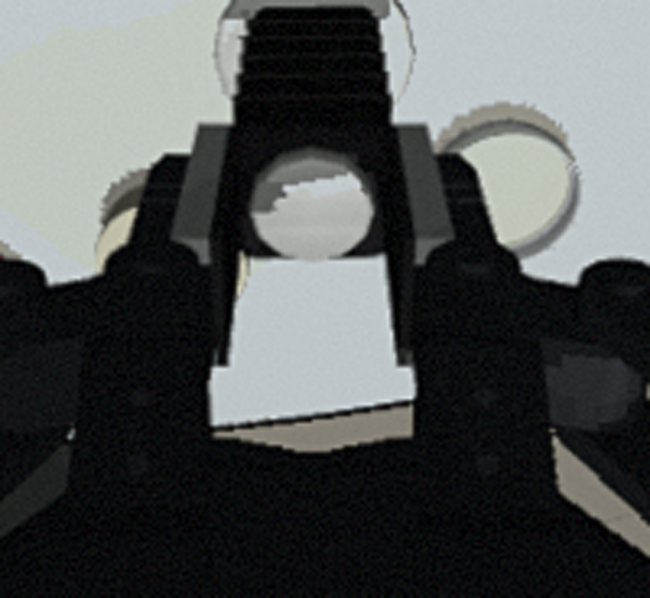

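The tool sits straight in the pads, button at px (255.7,262.5). It reads about 1.2 mm off in tool y, which is camera bias, and I take it out of the bore measurement.

```bash
python3 - <<'E'
from h import *
Z=[];P=[];F=[]
for i in range(8):
    s=robot.sense();P.append(s["tool_pos"]);F.append(s["force"]); p=robot.snapshot("wrist")
print(np.mean(P,0),np.std(P,0),np.mean(F,0),np.std(F,0)); z=np.mean(P,0)[2]
I=dict(tool_pos=np.zeros(3),tool_rot=np.eye(3))
def tl(uv,z): o,d=ray(p,uv,I); return (o+d*(z-o[2])/d[2]).round(2)
print("bore",tl((260,102.1),z-45),"z+-3",tl((260,102.1),z-42),"button",tl((255.7,262.5),-49.5), tl((258.4,210.2),134.75-110), s["time"])
for c in(np.array([184+a/4-.4,26+b/4-.4]) for a,b in((127,209),(411,137),(479,414),(202,484))): print(tl(c,z-48))
E
```

```text
[ 425.36174849 -419.33801022  150.3642258 ] [0.0885827  0.46746142 0.37299968] [-0.35330334  0.08800816 -1.91726148] [0.5194117  0.24329381 0.49279688]
bore [ 77.67   2.44 105.36] z+-3 [ 77.65   2.48 108.36] button [  1.36  -1.63 -49.5 ] [ 0.78  0.36 24.75] 6.9667
[101.29 -39.04 102.36]
[118.25  26.72 102.36]
[ 52.63  43.61 102.36]
[ 35.39 -22.2  102.36]
```

Call:
apply_moves:
  targets:
    - [[1,0.0116,0.0006,0,0],[1,0.02,0.001,0,0],[1,0.02,0.001,0,0],[1,0.015,0.001,0.006,0],[1,0.01,0,0.012,0],[1,0,0,0.012,0],[1,0,0,0.008,0],[1,0,0,0,0],[1,0,0,0,0]]

```text
time: 7.77
tool_pos: [498.5, -438.1, 111.2]
tool_rot: [-3.125, 0.307, 0.003]
force: [-0.9, 0.5, -0.8]
grip_width: 23.7
finger_force: 69.7
```

```bash
cat > s.py <<'E'
from h import *
P=[];F=[]
for i in range(8):
    s=robot.sense();P.append(s["tool_pos"]);F.append(s["force"]); p=robot.snapshot("wrist")
print(np.mean(P,0).round(2),"nose z",(np.mean(P,0)[2]-55.4).round(1),np.mean(F,0).round(2),np.std(F,0)[2].round(2),s["tool_rot"].round(4) if hasattr(s["tool_rot"],'round') else s["tool_rot"],s["grip_width"],s["time"])
E
python3 s.py
```

```text
[ 499.31 -439.    113.07] nose z 57.7 [-0.27 -0.36 -1.72] 0.59 [ 3.1257e+00 -3.0640e-01  1.6000e-03] 23.588335941408275 8.1167
```

Call:
apply_moves:
  targets:
    - [[1,0,0,0.0015,0],[1,0,0,0.0015,0],[1,0,0,0,0]]

```text
time: 8.42
tool_pos: [499.3, -438.5, 108.9]
tool_rot: [-3.126, 0.306, 0.001]
force: [0.2, -0.0, -2.1]
grip_width: 23.8
finger_force: 69.8
```

Call:
apply_moves:
  targets:
    - [[1,0,0,0.0015,0],[1,0,0,0.001,0],[1,0,0,0,0]]

```text
time: 8.67
tool_pos: [499.3, -438.6, 106.5]
tool_rot: [-3.126, 0.306, 0.001]
force: [0.4, -0.1, -2.2]
grip_width: 23.4
finger_force: 69.8
```

Call:
apply_moves:
  targets:
    - [[1,0,0,0.001,0],[1,0,0,0.001,0],[1,0,0,0,0]]

```text
time: 8.92
tool_pos: [499.8, -439.0, 105.6]
tool_rot: [3.126, -0.306, 0.001]
force: [-0.6, -0.5, 0.0]
grip_width: 24.1
finger_force: 70.0
```

Call:
apply_moves:
  targets:
    - [[1,0,0,0.0005,0],[1,0,0,0,0]]

```text
time: 9.08
tool_pos: [499.8, -439.0, 105.2]
tool_rot: [3.126, -0.306, 0.001]
force: [-0.3, 0.1, 1.9]
grip_width: 23.9
finger_force: 70.2
```

```bash
python3 s.py
```

```text
[ 499.74 -438.99  105.04] nose z 49.6 [0.44 0.39 1.82] 0.36 [ 3.1262e+00 -3.0610e-01  9.0000e-04] 23.59150569730184 9.4333
```

Call:
apply_moves:
  targets:
    - [[1,0,0,0.0005,0],[1,0,0,0.0005,0],[1,0,0,0,0]]

```text
time: 9.73
tool_pos: [500.0, -439.2, 104.8]
tool_rot: [3.126, -0.306, 0.002]
force: [0.6, 1.2, 6.3]
grip_width: 23.8
finger_force: 70.7
```

Call:
apply_moves:
  targets:
    - [[1,0,0,0.0005,0],[1,0,0,0,0]]

```text
time: 9.9
tool_pos: [500.1, -439.2, 104.8]
tool_rot: [3.126, -0.306, 0.002]
force: [-0.9, 1.1, 7.2]
grip_width: 23.5
finger_force: 70.9
```

Call:
apply_moves:
  targets:
    - [[1,0,0,0.0005,0],[1,0,0,0,0]]

```text
time: 10.07
tool_pos: [500.2, -439.3, 104.6]
tool_rot: [3.126, -0.306, 0.003]
force: [-0.4, 1.7, 8.9]
grip_width: 23.8
finger_force: 71.0
```

Call:
apply_moves:
  targets:
    - [[1,0,0,0.0005,0],[1,0,0,0,0]]

```text
time: 10.23
tool_pos: [500.2, -439.2, 104.1]
tool_rot: [3.126, -0.306, 0.003]
force: [-0.4, 2.2, 7.0]
grip_width: 23.6
finger_force: 70.9
```

Call:
apply_moves:
  targets:
    - [[1,0,0,0.0005,0],[1,0,0,0,0]]

```text
time: 10.4
tool_pos: [499.9, -439.2, 103.0]
tool_rot: [3.126, -0.306, 0.002]
force: [-0.4, 0.7, 4.8]
grip_width: 23.5
finger_force: 70.6
```

Call:
apply_moves:
  targets:
    - [[1,0,0,0.0005,0],[1,0,0,0,0]]

```text
time: 10.57
tool_pos: [499.7, -439.0, 101.5]
tool_rot: [3.126, -0.306, 0.001]
force: [-0.6, 0.2, 2.3]
grip_width: 23.7
finger_force: 70.2
```

Call:
apply_moves:
  targets:
    - [[1,0,0,0.0005,0],[1,0,0,0,0]]

```text
time: 10.73
tool_pos: [498.8, -438.3, 99.1]
tool_rot: [-3.126, 0.306, 0.002]
force: [0.6, -0.0, -2.0]
grip_width: 24.0
finger_force: 69.8
```

It clicked: the force fell to the free value. Now I find the stop gently.

Call:
apply_moves:
  targets:
    - [[1,0,0,0.0005,0],[1,0,0,0.0005,0],[1,0,0,0,0]]

```text
time: 10.98
tool_pos: [499.0, -438.3, 98.3]
tool_rot: [-3.125, 0.306, 0.002]
force: [-1.0, 0.2, -2.6]
grip_width: 23.7
finger_force: 69.8
```

Call:
apply_moves:
  targets:
    - [[1,0,0,0.0005,0],[1,0,0,0,0]]

```text
time: 11.15
tool_pos: [499.3, -438.6, 98.6]
tool_rot: [-3.126, 0.306, 0.001]
force: [-0.1, -0.5, -2.3]
grip_width: 24.0
finger_force: 69.8
```

Call:
apply_moves:
  targets:
    - [[1,0,0,0.0005,0],[1,0,0,0,0]]

```text
time: 11.32
tool_pos: [499.4, -438.7, 98.4]
tool_rot: [-3.127, 0.306, 0.0]
force: [-0.6, -0.5, -3.3]
grip_width: 24.0
finger_force: 69.8
```

Call:
apply_moves:
  targets:
    - [[1,0,0,0.0005,0],[1,0,0,0,0]]

```text
time: 11.48
tool_pos: [499.5, -438.8, 98.0]
tool_rot: [3.127, -0.306, 0.0]
force: [-1.0, 0.8, -2.0]
grip_width: 23.6
finger_force: 69.8
```

Call:
apply_moves:
  targets:
    - [[1,0,0,0.0005,0],[1,0,0,0,0]]

```text
time: 11.65
tool_pos: [499.7, -438.9, 97.9]
tool_rot: [3.126, -0.306, 0.001]
force: [-0.4, 0.2, -1.4]
grip_width: 23.7
finger_force: 70.0
```

Call:
apply_moves:
  targets:
    - [[1,0,0,0.0005,0],[1,0,0,0,0]]

```text
time: 11.82
tool_pos: [499.8, -439.0, 97.8]
tool_rot: [3.126, -0.306, 0.001]
force: [-0.9, 0.4, 1.4]
grip_width: 23.6
finger_force: 70.2
```

Call:
apply_moves:
  targets:
    - [[1,0,0,0.0005,0],[1,0,0,0,0]]

```text
time: 11.98
tool_pos: [500.0, -439.1, 97.7]
tool_rot: [3.126, -0.306, 0.002]
force: [-0.4, 1.9, 5.8]
grip_width: 23.9
finger_force: 70.6
```

Call:
apply_moves:
  targets:
    - [[1,0,0,0.0005,0],[1,0,0,0,0]]

```text
time: 12.15
tool_pos: [500.1, -439.2, 97.7]
tool_rot: [3.126, -0.306, 0.002]
force: [-0.6, 1.5, 5.8]
grip_width: 24.0
finger_force: 70.8
```

Call:
apply_moves:
  targets:
    - [[1,0,0,0.0005,0],[1,0,0,0,0]]

```text
time: 12.32
tool_pos: [500.2, -439.3, 97.7]
tool_rot: [3.125, -0.306, 0.003]
force: [-0.9, 1.9, 7.3]
grip_width: 23.6
finger_force: 71.0
```

Call:
apply_moves:
  targets:
    - [[1,0,0,0.0005,0],[1,0,0,0,0]]

```text
time: 12.48
tool_pos: [500.4, -439.4, 97.7]
tool_rot: [3.125, -0.306, 0.004]
force: [-1.3, 2.5, 9.5]
grip_width: 23.7
finger_force: 71.1
```

Call:
apply_moves:
  targets:
    - [[1,0,0,0.0005,0],[1,0,0,0.0005,0],[1,0,0,0,0]]

```text
time: 12.73
tool_pos: [500.7, -439.6, 97.6]
tool_rot: [3.125, -0.306, 0.005]
force: [-1.0, 2.6, 12.5]
grip_width: 23.6
finger_force: 71.4
```

```bash
python3 s.py
```

```text
[ 500.73 -439.6    97.59] nose z 42.2 [-1.43  2.81 11.96] 0.85 [ 3.1248 -0.3057  0.0047] 23.820227618267797 13.0833
```

Call:
apply_moves:
  targets:
    - [[1,0,0,0.0003,0],[1,0,0,0,0],[1,0,0,0,0],[1,0,0,0,0],[1,0,0,0,0],[1,0,0,0,0],[1,0,0,0,0],[1,0,0,0,0],[1,0,0,0,0],[1,0,0,0,0]]

```text
time: 13.97
tool_pos: [500.8, -439.6, 97.6]
tool_rot: [3.125, -0.306, 0.005]
force: [-1.8, 3.0, 12.9]
grip_width: 23.7
finger_force: 71.5
```

Call:
apply_moves:
  targets:
    - [[1,0,0,-0.002,0],[1,0,0,-0.002,0],[1,0,0,-0.004,0],[1,0,0,-0.008,0],[1,0,0,-0.014,0],[1,0,0,-0.014,0],[1,0,0,-0.012,0],[1,0,0,0,0],[1,0,0,0,0]]

```text
time: 14.72
tool_pos: [500.3, -439.7, 152.0]
tool_rot: [3.124, -0.306, 0.004]
force: [-0.8, -0.0, -1.7]
grip_width: 24.0
finger_force: 69.8
```

```bash
python3 s.py; python3 - <<'E'
from h import *
s=robot.sense(); T=rot(s["tool_rot"]); print(T.round(4), T.T@(np.array([467.8,-225.7,s["tool_pos"][2]])-s["tool_pos"]))
E
```

```text
[ 499.3  -438.6   149.34] nose z 93.9 [-0.06  0.09 -2.16] 0.44 [-3.1256e+00  3.0610e-01  1.8000e-03] 23.448795994533715 15.0667
[[ 9.81e-01 -1.94e-01 -8.00e-04]
 [-1.94e-01 -9.81e-01  9.00e-04]
 [-1.00e-03 -7.00e-04 -1.00e+00]] [ -72.09395014 -202.68116755    0.20995255]
```

Call:
apply_moves:
  targets:
    - [[1,-0.0056,-0.0156,0,0],[1,-0.01,-0.028,0,0],[1,-0.012,-0.033,0,0],[1,-0.012,-0.033,0,0],[1,-0.012,-0.033,0,0],[1,-0.01,-0.028,0,0],[1,-0.008,-0.022,0,0],[1,-0.004,-0.011,0,0],[1,0,0,0,0],[1,0,0,0,0],[1,0,0,0,0]]

```text
time: 16.03
tool_pos: [467.1, -225.8, 149.9]
tool_rot: [3.126, -0.307, 0.001]
force: [0.5, -0.8, -2.0]
grip_width: 24.0
finger_force: 69.8
```

```bash
python3 s.py
```

```text
[ 466.88 -225.71  149.72] nose z 94.3 [ 0.09 -0.21 -2.01] 0.48 [-3.1265e+00  3.0730e-01  4.0000e-04] 23.770505521619466 16.3833
```

Call:
apply_moves:
  targets:
    - [[1,0,0,0.01,0],[1,0,0,0.015,0],[1,0,0,0.015,0],[1,0,0,0.01,0],[1,0,0,0.003,0],[1,0,0,0.003,0],[1,0,0,0,0]]

```text
time: 17.02
tool_pos: [466.6, -224.6, 93.3]
tool_rot: [-3.126, 0.306, 0.001]
force: [0.7, 0.4, -1.5]
grip_width: 23.9
finger_force: 69.8
```

Call:
apply_moves:
  targets:
    - [[1,0,0,0.003,0],[1,0,0,0.003,0],[1,0,0,0,0]]

```text
time: 17.27
tool_pos: [466.7, -224.7, 87.6]
tool_rot: [-3.127, 0.306, 0.0]
force: [-1.0, 0.3, -2.7]
grip_width: 23.4
finger_force: 69.8
```

Call:
apply_moves:
  targets:
    - [[1,0,0,0.005,0],[1,0,0,0.006,0],[1,0,0,0.005,0],[1,0,0,0.004,0],[1,0,0,0.002,0],[1,0,0,0.001,0],[1,0,0,0,0]]

```text
time: 17.85
tool_pos: [466.6, -224.6, 64.3]
tool_rot: [-3.126, 0.306, 0.001]
force: [-0.9, -0.4, -1.6]
grip_width: 23.6
finger_force: 69.8
```

Call:
apply_moves:
  targets:
    - [[1,0,0,0.001,0],[1,0,0,0.001,0],[1,0,0,0,0]]

```text
time: 18.1
tool_pos: [466.8, -224.8, 62.7]
tool_rot: [3.127, -0.306, 0.0]
force: [0.9, -0.2, -2.6]
grip_width: 23.9
finger_force: 69.8
```

Call:
apply_moves:
  targets:
    - [[1,0,0,0.001,0],[1,0,0,0,0]]

```text
time: 18.27
tool_pos: [466.9, -224.9, 61.9]
tool_rot: [3.126, -0.306, 0.001]
force: [0.6, -0.4, -1.2]
grip_width: 23.7
finger_force: 69.8
```

Call:
apply_moves:
  targets:
    - [[1,0,0,0.0007,0],[1,0,0,0,0]]

```text
time: 18.43
tool_pos: [467.1, -225.0, 61.8]
tool_rot: [3.126, -0.306, 0.001]
force: [-0.7, 0.1, 2.1]
grip_width: 24.0
finger_force: 70.3
```

Call:
apply_moves:
  targets:
    - [[1,0,0,0.0007,0],[1,0,0,0,0]]

```text
time: 18.6
tool_pos: [467.2, -225.1, 61.7]
tool_rot: [3.126, -0.306, 0.001]
force: [-3.3, 0.7, 6.2]
grip_width: 23.6
finger_force: 70.7
```

Call:
apply_moves:
  targets:
    - [[1,0,0,0.0007,0],[1,0,0,0,0]]

```text
time: 18.77
tool_pos: [467.3, -225.2, 61.7]
tool_rot: [3.126, -0.306, 0.001]
force: [-4.6, 2.0, 9.7]
grip_width: 23.9
finger_force: 71.1
```

The collar is seated at the same height as at pickup (61.7 against 61.8). I unload, open and retreat upward.

Call:
apply_moves:
  targets:
    - [[1,0,0,-0.0015,0],[1,0,0,0,0],[0,0,0,0,0],[-1,0,0,0,0],[-1,0,0,0,0],[-1,0,0,0,0],[-1,0,0,0,0],[-1,0,0,0,0],[-1,0,0,0,0],[-1,0,0,-0.01,0],[-1,0,0,-0.02,0],[-1,0,0,-0.03,0],[-1,0,0,-0.03,0],[-1,0,0,-0.03,0],[-1,0,0,0,0],[-1,0,0,0,0]]

```text
time: 20.1
tool_pos: [468.3, -225.8, 184.8]
tool_rot: [3.124, -0.306, 0.009]
force: [0.7, 0.4, 0.1]
grip_width: 85.5
finger_force: 0.0
```

```bash
python3 s.py; python3 - <<'E'
from h import *
p=robot.snapshot("wrist"); im=p["img"][90:290,190:460,::-1]; cv2.imwrite("pics/f.png",cv2.resize(im,(800,593),interpolation=cv2.INTER_CUBIC))
E
```

```text
[ 466.46 -224.55  180.65] nose z 125.3 [ 0.07 -0.21 -0.4 ] 0.42 [-3.1254  0.3059  0.0036] 85.43525535295649 20.45
```

View pics/f.png

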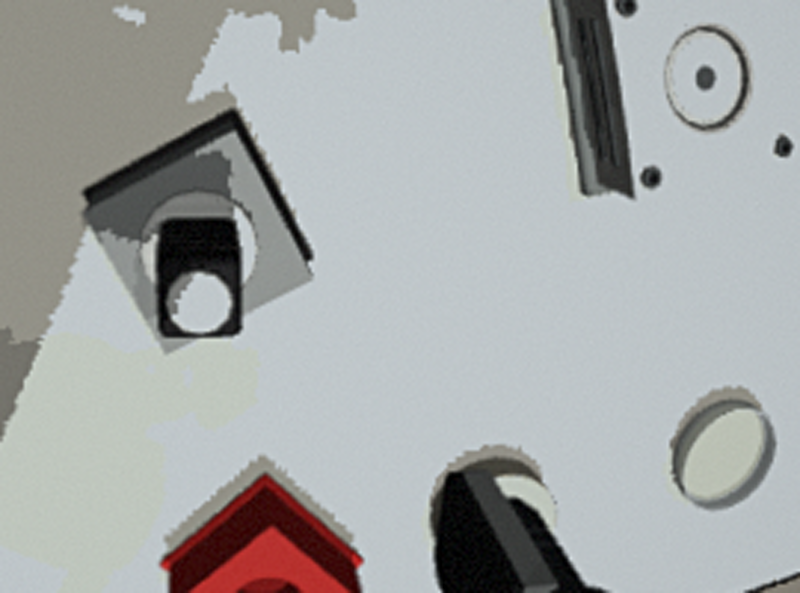

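The picture shows the tool upright at (200,270) with its collar flat on the grey holder. The cover at (706,78) is now slightly recessed and even in its bore, and the fingers are clear.

```bash
python3 -c "
from plant import robot
print(robot.close_job())"
```

```text
the job is handed in; nothing more can be done
None
```

The job is handed in at about 20.5 s: the cover clicked home and was held on its stop at about 14 N for more than a second, with no force reading over about 15 N, and the tool is back in its holder, fully in and released.

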